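Show which lighthouse still needs its lantern

ROBOT

A 6-joint arm with a two-finger parallel gripper is mounted at the origin on the work surface. World frame = base frame: x ahead of the robot, y to its left, z up, the work surface at z = 0. Lengths are in m, angles in rad, forces in N, time in s.
With the tool pointing down it reaches from about 0.225 to 0.875 m from the base axis. Payload 3.4 kg.
Tool frame: the origin (TCP) lies between the finger pads; the fingertips stand 8 mm ahead of it and the grasp point (between the pads) lies 11 mm behind it; z points along the fingers, y is the line along which they close (so a half turn about z gives the same grasp; the last joint's range is limited). The gripper opens to 85 mm and grips with 20 to 120 N. Pads are 22 mm wide; open, the fingers measure 114 mm over their backs; the gripper's body (76 mm by 85 mm) begins 54 mm behind the grasp point. The pads swing forward as they close: fully open they stand 13 mm farther back than shut.
Start: joints at [-1.409, 0.276, 1.505, -0, 1.361, -0.121], TCP at [0.16, -0.552, 0.239] pointing down, gripper open.
Joint ranges: [-2.89, 2.89], [-0.75, 2.08], [0.22, 2.7], [-1.18, 4.32], [0.11, 2.71], [-2.7, 2.7]. Speed limits (rad/s): [2.57, 2.57, 3.14, 3.14, 3.14, 3.14].

INTERFACE

Orientations are given as a unit quaternion [w, x, y, z].
In Python, from rig import manip, optics, finder gives the robot as it stands.
- The arm moves only by the tool servo_tool, never from a script. Its argument "increments" is a list of rows, each a list of 7 numbers: the shift along the tool's x, y, z in cm, then the turn, a rotation vector about the tool's x, y, z in degrees, then the closure, from -1 (fully open) to 1 (shut). In form: [[x, y, z, rx, ry, rz, gripper], ...]. A call has exactly 5 rows; each row shifts and turns the commanded pose from where the row before left it, along the tool's axes as they then stand; what a row does not reach is not made up. A row lasts 1/10 s, in which the tool goes at most 50 mm and 8.59 degrees, less where a joint would pass 70% of its speed; a pose out of reach is approached as far as the arm can. A call is refused whole if a number of a shift passes 5 or a number of a turn 8.59, either way. A call with a gripper value outside its range is refused whole. The fingers move at their own pace and stop on an object; "squeeze" is the grip in N (left out, the last holds). Time passes only in rows, so rows that do not move let the fingers close, or fill a call up. It gives the time, the measured TCP pose, the force, the opening and the grip force at its end, in the units of the state.
- manip.get_state(): the state, without advancing time (a new reading comes with each control period).
- optics.get_image(name): name is "scene" or "top"; returns the picture (400x640x3 uint8, red, green, blue); there is no depth.
- optics.get_calibration(name): a dict with "fov_y" (degrees; the focal length in pixels is half the picture's height over the tangent of half this angle, whatever the lens; pixels are square), "cx", "cy" (the principal point, pixels), "world_to_cam" (4x4, takes a point from world to camera coordinates). Camera axes: x right, y down, z forward; pixel columns grow to the right and rows downward; lengths in m; the calibration is good to about 2 mm. A picture is of the moment at which its call begins. get_calibration takes no time and is no camera call.
- manip.sign_off(): hands the job in; it is judged then, once.
Trained networks look in the newest picture that a camera, given by its name, has taken for a name from the list of things; names that differ only in an ending like _2 or _b are one class to them, and where a whole thing is asked for, a point or a joint stands for the part that bears it (a point fixed in the world has none). Each returns a list of dicts, best first, with "p" (0 to 1); they miss things now and then, are a little off and sometimes report something else, mostly with a low value. They report only what shows in the picture. A call takes as long as a camera call. They do not tell look-alikes from the thing itself.
- finder.silhouettes(label, camera): "region" (400x640 bool, what is visible of it) and "box" ([centre column, centre row, width, height] in pixels, round what is visible of it).
- finder.tip_of(label, camera): "at" ([column, row] in pixels: a listed point, or the origin of a listed thing).
The state is a dict: "clock": time; "qpos": joint angles; "qd": joint speeds; "effort": joint torques, N m; "position": TCP position; "ee_rot": TCP orientation; "contact_force": force on the tool from outside, world axes, zero at the start; "moment": the same for the moment, N m; "width": finger opening in m; "gripper_force": force on a finger pad.
Only numpy, scipy, OpenCV 4.12 (cv2) and the standard library are available. Lean on these libraries where they do the work, as an engineer would, in place of code of your own. Each camera call takes 0.05 s, during which the arm holds its last target. There are 200 camera calls.

TASK

Call the instructor by pressing the yellow call button fully down with the fingertips and letting it come up again; then show the repair: point from straight above at the bare top of the lighthouse that has no lantern, keeping the fingertips just above it (a finger's breadth or two) for about two seconds, and then point in the same way, again for about two seconds, at the spare lantern in the tray whose roof has that lighthouse's colour. Only point: do not touch, lift or shift the models, the lanterns, the tray or the things lying about, and do not bring the fingertips close over the other lighthouses or lanterns.

Things in the scene. Friction and masses are not known exactly. Their poses are not given: they have to be found in the camera images.
- call (a joint): travel of the call button: 0 up (at rest), 0.006 m fully down; a spring brings it back up; fully down takes about 4 N
- call_top (a point): centre of the top face of the call button: a round yellow push button 38 mm across on a grey housing fixed to the bench; pressed straight down
- red_lighthouse_top (a point): centre of the flat bare top (42 mm disc, black spot 18 mm in its middle) of the lighthouse with red and white bands, the only one WITHOUT a lantern; 135 mm above the bench. Loose model, 350 g: tower 30-38 mm thick on a grey rock about 90 mm across and 40 mm high. z of the point is up
- blue_lighthouse_top (a point): highest point of the finished lighthouse with blue and white bands, lantern with blue roof fitted; 167 mm above the bench; same rock and tower; loose
- green_lighthouse_top (a point): highest point of the finished lighthouse with green and white bands, lantern with green roof fitted; 167 mm above the bench; same rock and tower; loose
- tray: grey plastic tray 110 x 206 mm, 22 mm high, walls 5 mm, fixed to the bench; three compartments side by side along its y axis, one spare lantern in each; origin under its centre
- red_lantern_top (a point): top of the spare lantern with the RED roof, standing loose in a compartment of the tray: 34 mm across, 32 mm high, 30 g (black foot, white drum, coloured cone roof); its top is 37 mm above the bench
- blue_lantern_top (a point): top of the spare lantern with the BLUE roof, same size, in another compartment
- green_lantern_top (a point): top of the spare lantern with the GREEN roof, same size, in another compartment
- paint_jar: grey paint jar with white lid, 68 mm across, 85 mm high, loose; origin at the centre of its underside
- scissors: scissors lying flat, blue handles, about 160 mm long, 10 mm high, loose; origin at the pivot, on the bench
- brush: paint brush lying flat, about 170 mm long, loose; origin under its middle
- red_lighthouse: the lighthouse model with red and white bands as a whole, origin under the centre of its rock
- blue_lighthouse: the lighthouse model with blue and white bands as a whole, origin under the centre of its rock
- green_lighthouse: the lighthouse model with green and white bands as a whole, origin under the centre of its rock
- red_lantern: the spare lantern with the red roof as a whole, origin under its centre
- blue_lantern: the spare lantern with the blue roof as a whole, origin under its centre
- green_lantern: the spare lantern with the green roof as a whole, origin under its centre
Not all that is in view belongs to the job. There is more than one size of the part that bears call; the job needs the larger.

How it is judged:
By the outcome, as a careful person would: the job done as asked, in the order asked, and still so for the second after the job is handed in, with the robot touching nothing.
It also fails if it takes over 58 s, if anything falls off the work surface, if the arm or the gripper's body presses on something with over 40 N, if the wrist force passes 120 N, or if a joint passes its speed limit or range.

## Working session

There is one attempt and no reset: what is moved stays moved. The work goes in short steps, Python scripts to look and compute and a tool call to move; the robot and the scene stay as the last step left them, time stands still between calls to the robot, and variables do not carry over. Pictures are saved under pics/ and viewed, at most 10 in all, crops included, and the job is handed in when it is done.

Besides the shell and the picture viewer there is one more tool, called after "Request:" as name(argument=value, ...) on one line, values as JSON. servo_tool: Moves the arm, as the interface text tells. Its arguments: {"type":"object","properties":{"increments":{"type":"array","items":{"type":"array","items":{"type":"number"}}},"squeeze":{"type":"number"}},"required":["increments"]}

```bash
mkdir -p pics
cat > h.py <<'E'
import numpy as np, cv2
from rig import manip, optics, finder
def cal(n):
    c=optics.get_calibration(n); return c,200/np.tan(np.radians(c['fov_y']/2)),np.array(c['world_to_cam'])
def at_z(n,p,z):
    c,f,T=cal(n); R=T[:3,:3]; o=-R.T@T[:3,3]
    d=R.T@np.array([(p[0]-c['cx'])/f,(p[1]-c['cy'])/f,1]); return o+d*(z-o[2])/d[2]
def proj(n,X):
    c,f,T=cal(n); q=T[:3,:3]@np.array(X)+T[:3,3]; return np.round([c['cx']+f*q[0]/q[2],c['cy']+f*q[1]/q[2]],1)
E
python3 - <<'E'
from h import *
for n in('scene','top'):
    cv2.imwrite(f'pics/{n}0.png',optics.get_image(n)[...,::-1])
    print(n,optics.get_calibration(n).keys(),optics.get_calibration(n)['fov_y'],np.round(-cal(n)[2][:3,:3].T@cal(n)[2][:3,3],3))
    for l,z in [('call_top',.03),('red_lighthouse_top',.135),('blue_lighthouse_top',.167),('green_lighthouse_top',.167),('red_lantern_top',.037),('blue_lantern_top',.037),('green_lantern_top',.037),('tray',0),('paint_jar',0)]:
        for r in finder.tip_of(l,n)[:3]: print(n,l,round(r['p'],2),np.round(r['at'],1),np.round(at_z(n,r['at'],z),3))
s=manip.get_state();print(s)
E
```

```text
scene dict_keys(['fov_y', 'cx', 'cy', 'world_to_cam']) 50.56692779481911 [ 0.982 -0.552  0.955]
scene call_top 0.6 [200.9 340.7] [ 0.559 -0.402  0.03 ]
scene call_top 0.54 [391.7 156.2] [0.596 0.373 0.03 ]
scene call_top 0.45 [282.9 216.6] [ 0.479 -0.022  0.03 ]
scene red_lighthouse_top 0.81 [336.  215.5] [0.638 0.    0.135]
scene green_lighthouse_top 0.63 [348.5 115.3] [0.463 0.309 0.167]
scene green_lighthouse_top 0.36 [232.4 290.2] [ 0.595 -0.312  0.167]
scene red_lantern_top 0.54 [217.8 316.7] [ 0.552 -0.341  0.037]
scene blue_lantern_top 0.53 [233.  293.6] [ 0.538 -0.277  0.037]
scene green_lantern_top 0.74 [201.9 339.9] [ 0.563 -0.401  0.037]
scene tray 0.73 [218.8 324.2] [ 0.55  -0.344  0.   ]
scene paint_jar 0.81 [319.7 304.3] [ 0.709 -0.159  0.   ]
top dict_keys(['fov_y', 'cx', 'cy', 'world_to_cam']) 52.036200809239794 [ 0.384 -0.016  1.382]
top call_top 0.56 [317.9 239.5] [ 0.46 -0.01  0.03]
top call_top 0.42 [309.  264.9] [0.377 0.017 0.03 ]
top red_lighthouse_top 0.79 [317.3 184.6] [ 0.623 -0.006  0.135]
top blue_lighthouse_top 0.6 [237.2 169.8] [0.659 0.238 0.167]
top gr
[... 567 characters left out ...]
.17   0.   ]
{'clock': 1.0, 'qpos': array([-1.40898179e+00,  2.75899050e-01,  1.50488705e+00, -9.58496160e-06,
        1.36071897e+00, -1.21033631e-01]), 'qd': array([ 0.00068302,  0.00115553,  0.00039509, -0.00105797,  0.00100034,
        0.00098191]), 'effort': array([ 4.09047543e-04, -4.16666186e+01, -2.46106875e+01, -2.63649436e-04,
        1.02197787e-04,  9.39181916e-06]), 'position': array([ 0.16045588, -0.55219103,  0.23933372]), 'ee_rot': array([ 4.38751104e-05,  9.90016129e-01,  1.40954115e-01, -3.79337793e-06]), 'contact_force': array([0.02682018, 0.36146207, 0.47934656]), 'moment': array([-0.02207326,  0.04906945, -0.0400223 ]), 'gripper_force': 0.0, 'width': 0.08539496107663498}
```

View pics/scene0.png

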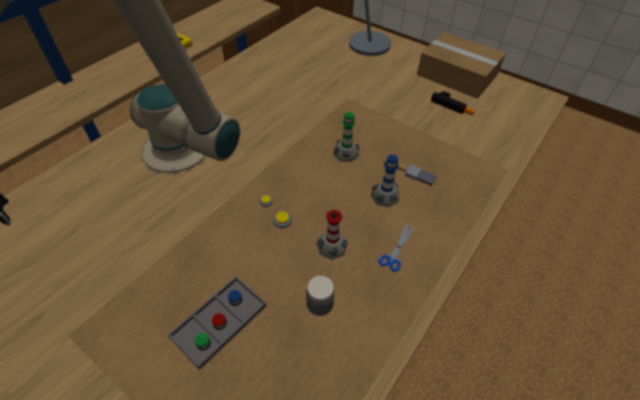

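View pics/top0.png

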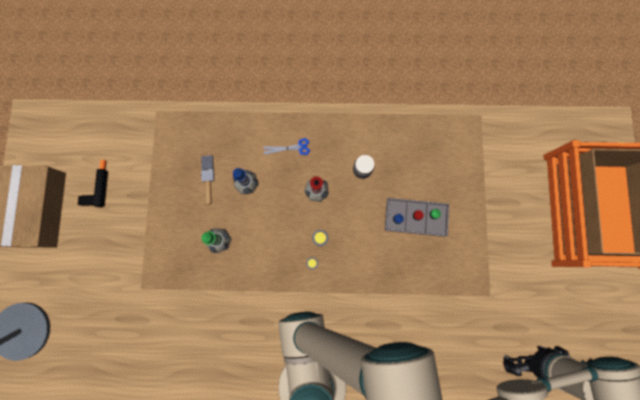

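Scene: two yellow buttons, the larger at (282,219) and the smaller at (266,200). The bare red top is at (334,216), and the lanterns are blue (235,297), red (219,321) and green (203,341). Top view: the larger button is at (320,238), the smaller at (312,264), the red lighthouse top at (316,184) and the red lantern at (418,215).

Look-alikes: the small button, the blue and green lighthouses at top (237,172) and (207,239), and the blue and green lanterns at top (398,219) and (435,214). Next I'll measure by colour, with one crop to check the choice.

```bash
cat > m.py <<'E'
from h import *
from scipy.optimize import least_squares
I={n:cv2.imread(f'pics/{n}0.png') for n in('scene','top')}
def blobs(n,lo,hi,mn=15):
    h=cv2.cvtColor(I[n],cv2.COLOR_BGR2HSV); lo,hi=np.array(lo),np.array(hi)
    if lo[0]<0: m=cv2.inRange(h,(0,lo[1],lo[2]),hi.tolist())|cv2.inRange(h,(180+int(lo[0]),int(lo[1]),int(lo[2])),(180,255,255))
    else: m=cv2.inRange(h,lo,hi)
    k,_,st,ce=cv2.connectedComponentsWithStats(m)
    return [(st[i,4],st[i,:4],ce[i].round(1)) for i in range(1,k) if st[i,4]>=mn and 130<ce[i][0]<500]
def tri(a,b):
    return least_squares(lambda X:np.r_[proj('scene',X)-a,proj('top',X)-b],[.5,0,.05],diff_step=1e-2)
if __name__=='__main__':
    for n in I:
        print(n,'Y',blobs(n,[24,150,130],[35,255,255])); print('R',blobs(n,[-6,170,80],[4,255,255],8))
    t=I['top'][130:280,280:450]; s=I['scene'][190:340,190:360]
    cv2.imwrite('pics/crop.png',np.hstack([cv2.resize(t,(400,353),interpolation=2),cv2.resize(s,(400,353),interpolation=2)]))
E
python3 m.py
```

```text
scene Y [(np.int32(53), array([178,  34,  12,  10], dtype=int32), array([184. ,  38.1])), (np.int32(50), array([262, 195,   8,   7], dtype=int32), array([265.5, 198. ])), (np.int32(104), array([276, 211,  13,  11], dtype=int32), array([281.8, 216.2]))]Traceback (most recent call last):
  File "m.py", line 14, in <module>
    print(n,'Y',blobs(n,[24,150,130],[35,255,255])); print('R',blobs(n,[-6,170,80],[4,255,255],8))
                                                               ~~~~~^^^^^^^^^^^^^^^^^^^^^^^^^^^^^
  File "m.py", line 6, in blobs
    if lo[0]<0: m=cv2.inRange(h,(0,lo[1],lo[2]),hi.tolist())|cv2.inRange(h,(180+int(lo[0]),int(lo[1]),int(lo[2])),(180,255,255))
                  ~~~~~~~~~~~^^^^^^^^^^^^^^^^^^^^^^^^^^^^^^^
cv2.error: OpenCV(4.12.0) :-1: error: (-5:Bad argument) in function 'inRange'
> Overload resolution failed:
>  - lowerb is not a numerical tuple
>  - Expected Ptr<cv::UMat> for argument 'lowerb'
```

```bash
sed -i 's/lo,hi=np.array(lo),np.array(hi)/pass/; s/else: m=cv2.inRange(h,lo,hi)/else: m=cv2.inRange(h,tuple(lo),tuple(hi))/; s/hi.tolist()/tuple(hi)/' m.py; python3 m.py | sed 's/np.int32//g;s/, dtype=int32//g'
```

```text
scene Y [((53), array([178,  34,  12,  10]), array([184. ,  38.1])), ((50), array([262, 195,   8,   7]), array([265.5, 198. ])), ((104), array([276, 211,  13,  11]), array([281.8, 216.2]))]
R [((101), array([327, 211,  15,  12]), array([333.6, 216.5])), ((108), array([212, 314,  13,  11]), array([218., 319.]))]
top Y [((74), array([316, 233,   9,  10]), array([319.9, 237.4])), ((30), array([309, 260,   6,   6]), array([311.6, 262.6]))]
R [((90), array([311, 177,  12,  12]), array([316.2, 182.6])), ((54), array([414, 211,   9,   8]), array([417.9, 214.7]))]
```

View pics/crop.png

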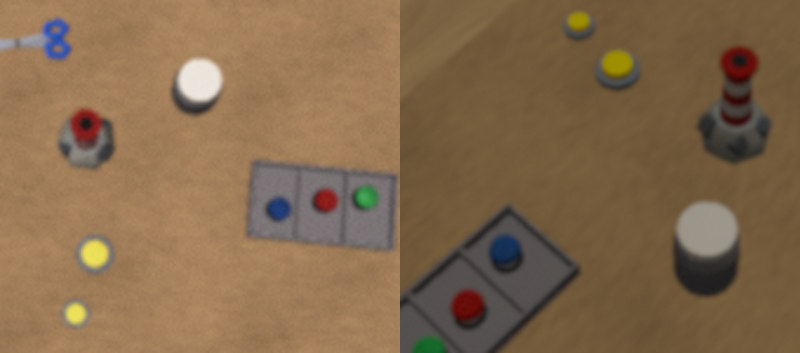

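The crop confirms it. The red tower has the bare black-spotted top at top (316.5,182.3) / scene (334,216). The larger button is at top (320,237), and the red lantern is in the middle compartment at top (418,215).

Run:
```python
from m import *
for nm,a,b,z in [('call',(281.8,216.2),(319.9,237.4),.03),('small',(265.5,198),(311.6,262.6),.03),('redLH',(334.1,215.9),(316.5,182.3),.135),('redL',(218,319),(417.9,214.7),.032)]:
    r=tri(a,b); print(nm,r.x.round(4),r.fun.round(1),at_z('scene',a,z).round(4),at_z('top',b,z).round(4))
```

```text
call [ 0.4627  0.     -0.0046] [ 2.2  0.5 -5.   1.7] [ 0.4755 -0.0224  0.03  ] [ 0.4667 -0.0168  0.03  ]
small [ 0.3823  0.     -0.0032] [-2.5  5.3  2.8  0.7] [3.955e-01 3.000e-04 3.000e-02] [0.3844 0.0088 0.03  ]
redLH [0.6318 0.     0.1289] [-0.2  0.1 -1.  -0.1] [ 0.6347 -0.0036  0.135 ] [ 0.6303 -0.0033  0.135 ]
redL [ 0.3888  0.     -0.7034] [  60.4   -7.8 -101.8   47.1] [ 0.5537 -0.3435  0.032 ] [ 0.5473 -0.3389  0.032 ]
```

```bash
sed -i 's/np.round(\[c\[.cx.\]\(.*\)\],1)/np.array([c["cx"]\1])/' h.py; sed -i 's/,\[.5,0,.05\],diff_step=1e-2/,[.5,.1,.05]/' m.py; tail -2 h.py
python3 - <<'E'
from m import *
from scipy.spatial.transform import Rotation as Ro
for nm,a,b,z in [('call',(281.8,216.2),(319.9,237.4),.03),('small',(265.5,198),(311.6,262.6),.03),('redLH',(334.1,215.9),(316.5,182.3),.135),('redL',(218,319),(417.9,214.7),.032),('jar lid',(320,290),(364.5,163.5),.085)]:
    r=tri(a,b); print(nm,r.x.round(4),r.fun.round(1))
w=manip.get_state()['ee_rot'];R=Ro.from_quat([w[1],w[2],w[3],w[0]]).as_matrix();print(R.round(3))
E
```

```text
def proj(n,X):
    c,f,T=cal(n); q=T[:3,:3]@np.array(X)+T[:3,3]; return np.array([c["cx"]+f*q[0]/q[2],c['cy']+f*q[1]/q[2]])
call [ 0.4682 -0.016   0.0178] [-0.3  0.  -0.3 -0.2]
small [0.3849 0.0096 0.0138] [-0.2  0.  -0.2 -0.1]
redLH [ 0.6324 -0.002   0.1313] [-0.5  0.1 -0.4 -0.4]
redL [ 0.5488 -0.3412  0.0215] [-0.   0.  -0.1 -0. ]
jar lid [ 0.7084 -0.159   0.0705] [ 0. -0.  0.  0.]
[[ 0.96   0.279  0.   ]
 [ 0.279 -0.96  -0.   ]
 [-0.     0.    -1.   ]]
```

Request:
servo_tool(increments=[[3, -2.85, 0, 0, 0, 0, 1], [3, -2.85, 0, 0, 0, 0, 1], [3, -2.85, 0, 0, 0, 0, 1], [3, -2.85, 0, 0, 0, 0, 1], [3, -2.85, 0, 0, 0, 0, 1]], squeeze=20)

```text
clock: 1.5
position: [0.2653, -0.3721, 0.2394]
ee_rot: [0.0, 0.99, 0.141, 0.0]
contact_force: [-0.5, 0.8, 0.1]
width: 0.0123
gripper_force: 0.0
```

Request:
servo_tool(increments=[[3, -2.85, 0, 0, 0, 0, 1], [3, -2.85, 0, 0, 0, 0, 1], [3, -2.85, 0, 0, 0, 0, 1], [3, -2.85, 0, 0, 0, 0, 1], [3, -2.85, 0, 0, 0, 0, 1]])

```text
clock: 2.0
position: [0.3696, -0.1933, 0.2396]
ee_rot: [0.0, 0.99, 0.141, 0.0]
contact_force: [0.5, -0.7, -0.2]
width: 0.0
gripper_force: 0.0
```

Request:
servo_tool(increments=[[3, -2.85, 1, 0, 0, 0, 1], [3, -2.85, 2, 0, 0, 0, 1], [3, -2.85, 3, 0, 0, 0, 1], [3, -2.85, 3, 0, 0, 0, 1], [2.7, -2.7, 2, 0, 0, 0, 1]])

```text
clock: 2.5
position: [0.4699, -0.0181, 0.1291]
ee_rot: [-0.0, 0.99, 0.141, -0.001]
contact_force: [0.4, -1.5, -0.2]
width: 0.0005
gripper_force: 0.0
```

Request:
servo_tool(increments=[[0, 0, 0, 0, 0, 0, 1], [0, 0, 0, 0, 0, 0, 1], [0, 0, 0, 0, 0, 0, 1], [0, 0, 0, 0, 0, 0, 1], [0, 0, 0, 0, 0, 0, 1]])

```text
clock: 3.0
position: [0.47, -0.021, 0.1314]
ee_rot: [0.0, 0.99, 0.14, 0.001]
contact_force: [-0.3, -0.9, -0.1]
width: 0.0002
gripper_force: 0.0
```

Request:
servo_tool(increments=[[0, 0, 2, 0, 0, 0, 1], [0, 0, 2, 0, 0, 0, 1], [0, 0, 2, 0, 0, 0, 1], [0, 0, 1, 0, 0, 0, 1], [0, 0, 0, 0, 0, 0, 1]])

```text
clock: 3.5
position: [0.469, -0.0203, 0.0598]
ee_rot: [-0.0, 0.99, 0.14, -0.001]
contact_force: [-0.2, 0.6, -0.2]
width: 0.0001
gripper_force: 0.0
```

Run:
```python
from h import *
s=manip.get_state(); p=s['position']; print(p,s['contact_force'])
im=optics.get_image('scene')[...,::-1]; t=optics.get_image('top')[...,::-1]
tip=p-[0,0,.008]
print(proj('scene',tip),proj('top',tip), proj('scene',[*p[:2],.027]))
cv2.imwrite('pics/b.png',np.hstack([cv2.resize(im[170:250,240:320],(400,400),interpolation=2),cv2.resize(t[190:270,280:360],(400,400),interpolation=2)]))
```

```text
[ 0.46898657 -0.0203245   0.05982011] [-0.21521562  0.61213179 -0.16978113]
[280.04622892 209.68130138] [320.99924848 236.28739677] [280.53700382 215.29957744]
```

View pics/b.png

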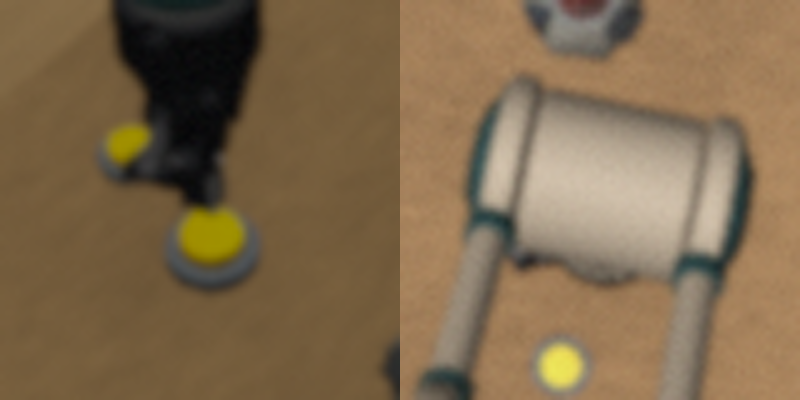

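The closed tips are at scene about (281,211), just above the centre of the large button at (282,217). That is about right with the tips still 25 mm up, so I'll press down slowly.

Request:
servo_tool(increments=[[0.3, 0.1, 0.8, 0, 0, 0, 1], [0, 0, 0.4, 0, 0, 0, 1], [0, 0, 0.3, 0, 0, 0, 1], [0, 0, 0.2, 0, 0, 0, 1], [0, 0, 0.1, 0, 0, 0, 1]])

```text
clock: 4.1
position: [0.4729, -0.02, 0.0424]
ee_rot: [-0.0, 0.99, 0.141, -0.0]
contact_force: [0.2, 0.4, -0.1]
width: 0.0003
gripper_force: 0.0
```

Request:
servo_tool(increments=[[0, 0, 0.2, 0, 0, 0, 1], [0, 0, 0.1, 0, 0, 0, 1], [0, 0, 0.1, 0, 0, 0, 1], [0, 0, 0, 0, 0, 0, 1], [0, 0, 0, 0, 0, 0, 1]])

```text
clock: 4.6
position: [0.4731, -0.0201, 0.0386]
ee_rot: [0.0, 0.99, 0.141, 0.0]
contact_force: [-0.4, 0.9, -0.1]
width: 0.0002
gripper_force: 0.0
```

Request:
servo_tool(increments=[[0, 0, 0.1, 0, 0, 0, 1], [0, 0, 0.1, 0, 0, 0, 1], [0, 0, 0.1, 0, 0, 0, 1], [0, 0, 0.1, 0, 0, 0, 1], [0, 0, 0, 0, 0, 0, 1]])

```text
clock: 5.1
position: [0.4729, -0.02, 0.0344]
ee_rot: [-0.0, 0.99, 0.141, -0.0]
contact_force: [-0.4, 0.1, 0.6]
width: -0.0003
gripper_force: 0.0
```

Request:
servo_tool(increments=[[0, 0, 0.1, 0, 0, 0, 1], [0, 0, 0.1, 0, 0, 0, 1], [0, 0, 0.1, 0, 0, 0, 1], [0, 0, 0, 0, 0, 0, 1], [0, 0, 0, 0, 0, 0, 1]])

```text
clock: 5.6
position: [0.473, -0.0201, 0.0315]
ee_rot: [0.0, 0.99, 0.141, -0.0]
contact_force: [0.5, -0.4, 0.8]
width: -0.0003
gripper_force: 0.0
```

Request:
servo_tool(increments=[[0, 0, 0.1, 0, 0, 0, 1], [0, 0, 0.1, 0, 0, 0, 1], [0, 0, 0.1, 0, 0, 0, 1], [0, 0, 0, 0, 0, 0, 1], [0, 0, 0, 0, 0, 0, 1]])

```text
clock: 6.1
position: [0.4732, -0.0201, 0.0287]
ee_rot: [0.0, 0.99, 0.141, 0.0]
contact_force: [-0.3, 0.3, 1.7]
width: 0.0003
gripper_force: 0.8
```

Request:
servo_tool(increments=[[0, 0, 0.1, 0, 0, 0, 1], [0, 0, 0.1, 0, 0, 0, 1], [0, 0, 0, 0, 0, 0, 1], [0, 0, 0, 0, 0, 0, 1], [0, 0, 0, 0, 0, 0, 1]])

```text
clock: 6.6
position: [0.4732, -0.0201, 0.0266]
ee_rot: [0.0, 0.99, 0.141, 0.0]
contact_force: [-0.2, -0.1, 2.3]
width: 0.0001
gripper_force: 1.3
```

Request:
servo_tool(increments=[[0, 0, 0.1, 0, 0, 0, 1], [0, 0, 0.1, 0, 0, 0, 1], [0, 0, 0, 0, 0, 0, 1], [0, 0, 0, 0, 0, 0, 1], [0, 0, 0, 0, 0, 0, 1]])

```text
clock: 7.1
position: [0.4732, -0.0201, 0.0246]
ee_rot: [0.0, 0.99, 0.141, 0.0]
contact_force: [0.3, 0.5, 4.0]
width: 0.0001
gripper_force: 1.8
```

Request:
servo_tool(increments=[[0, 0, 0.1, 0, 0, 0, 1], [0, 0, 0.1, 0, 0, 0, 1], [0, 0, 0, 0, 0, 0, 1], [0, 0, 0, 0, 0, 0, 1], [0, 0, 0, 0, 0, 0, 1]])

```text
clock: 7.6
position: [0.4733, -0.0201, 0.0238]
ee_rot: [0.0, 0.99, 0.141, 0.0]
contact_force: [-3.5, -0.9, 15.1]
width: -0.0001
gripper_force: 7.6
```

The force jumped to 15 N, so the button is fully down. Releasing and moving over the red tower.

Request:
servo_tool(increments=[[0, 0, -1, 0, 0, 0, 1], [0, 0, -4, 0, 0, 0, 1], [0, 0, -5, 0, 0, 0, 1], [0, 0, -5, 0, 0, 0, 1], [0, 0, -5, 0, 0, 0, 1]])

```text
clock: 8.1
position: [0.4721, -0.0199, 0.2242]
ee_rot: [-0.0, 0.99, 0.141, -0.001]
contact_force: [2.0, -0.1, -0.6]
width: -0.0004
gripper_force: 0.0
```

Request:
servo_tool(increments=[[3.1, 0.6, 0, 0, 0, 0, 1], [3.1, 0.6, 0, 0, 0, 0, 1], [3.1, 0.6, 0, 0, 0, 0, 1], [3.1, 0.6, 0, 0, 0, 0, 1], [3.3, 0.5, 0, 0, 0, 0, 1]])

```text
clock: 8.6
position: [0.6324, -0.004, 0.222]
ee_rot: [-0.0, 0.99, 0.141, -0.001]
contact_force: [0.4, 0.6, 0.6]
width: -0.0003
gripper_force: 0.0
```

Request:
servo_tool(increments=[[0, 0, 0, 0, 0, 0, 1], [0, 0, 1, 0, 0, 0, 1], [0, 0, 1, 0, 0, 0, 1], [0, 0, 1, 0, 0, 0, 1], [0, 0, 0, 0, 0, 0, 1]])

```text
clock: 9.1
position: [0.6297, -0.0041, 0.1904]
ee_rot: [-0.001, 0.99, 0.141, -0.002]
contact_force: [-0.4, 0.0, 0.7]
width: 0.0002
gripper_force: 0.0
```

Run:
```python
from h import *
s=manip.get_state(); p=s['position']; print(p)
im=optics.get_image('scene')[...,::-1]
tip=p-[0,0,.008]
print(proj('scene',tip), proj('scene',[*p[:2],.135]))
cv2.imwrite('pics/c.png',cv2.resize(im[150:260,240:390],(750,550),interpolation=2))
```

```text
[ 0.62967934 -0.00405269  0.19042827]
[333.08865923 202.68938007] [332.31655183 215.05006708]
```

View pics/c.png

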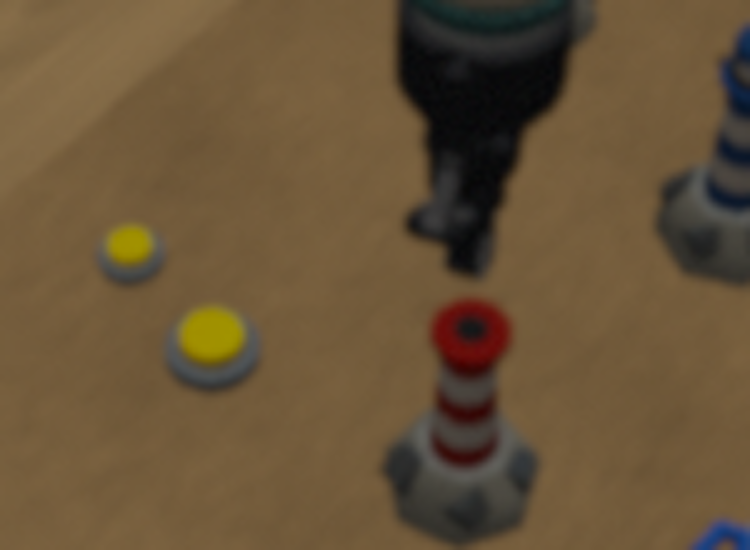

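The tips are at (334,204), directly above the black spot at (334,216), within about 3 mm, and the button is up again. I'll lower to about 19 mm above the top and hold.

Request:
servo_tool(increments=[[0.2, 0, 0.8, 0, 0, 0, 1], [0, 0, 0.8, 0, 0, 0, 1], [0, 0, 0.7, 0, 0, 0, 1], [0, 0, 0.3, 0, 0, 0, 1], [0, 0, 0, 0, 0, 0, 1]])

```text
clock: 9.65
position: [0.6334, -0.0035, 0.1658]
ee_rot: [-0.0, 0.99, 0.141, -0.001]
contact_force: [0.2, 0.1, 0.2]
width: -0.0002
gripper_force: 0.0
```

Request:
servo_tool(increments=[[0, 0, 0, 0, 0, 0, 1], [0, 0, 0, 0, 0, 0, 1], [0, 0, 0, 0, 0, 0, 1], [0, 0, 0, 0, 0, 0, 1], [0, 0, 0, 0, 0, 0, 1]])

```text
clock: 10.15
position: [0.6339, -0.0035, 0.1668]
ee_rot: [0.0, 0.99, 0.141, 0.0]
contact_force: [-0.2, -0.3, 0.7]
width: 0.0001
gripper_force: 0.0
```

Request:
servo_tool(increments=[[0, 0, 0.3, 0, 0, 0, 1], [0, 0, 0.3, 0, 0, 0, 1], [0, 0, 0, 0, 0, 0, 1], [0, 0, 0, 0, 0, 0, 1], [0, 0, 0, 0, 0, 0, 1]])

```text
clock: 10.65
position: [0.6339, -0.0035, 0.1606]
ee_rot: [0.0, 0.99, 0.141, 0.0]
contact_force: [-0.3, -0.9, -0.7]
width: 0.0
gripper_force: 0.0
```

Request:
servo_tool(increments=[[0, 0, 0, 0, 0, 0, 1], [0, 0, 0, 0, 0, 0, 1], [0, 0, 0, 0, 0, 0, 1], [0, 0, 0, 0, 0, 0, 1], [0, 0, 0, 0, 0, 0, 1]])

```text
clock: 11.15
position: [0.6339, -0.0035, 0.1606]
ee_rot: [0.0, 0.99, 0.141, 0.0]
contact_force: [-0.0, 0.4, 0.0]
width: 0.0005
gripper_force: 0.0
```

Request:
servo_tool(increments=[[0, 0, 0, 0, 0, 0, 1], [0, 0, 0, 0, 0, 0, 1], [0, 0, 0, 0, 0, 0, 1], [0, 0, 0, 0, 0, 0, 1], [0, 0, 0, 0, 0, 0, 1]])

```text
clock: 11.65
position: [0.6339, -0.0035, 0.1606]
ee_rot: [0.0, 0.99, 0.141, -0.0]
contact_force: [-0.2, 0.1, -0.9]
width: 0.0002
gripper_force: 0.0
```

Request:
servo_tool(increments=[[0, 0, 0, 0, 0, 0, 1], [0, 0, 0, 0, 0, 0, 1], [0, 0, 0, 0, 0, 0, 1], [0, 0, 0, 0, 0, 0, 1], [0, 0, 0, 0, 0, 0, 1]])

```text
clock: 12.15
position: [0.6339, -0.0035, 0.1606]
ee_rot: [0.0, 0.99, 0.141, 0.0]
contact_force: [-0.4, 0.1, -0.2]
width: 0.0002
gripper_force: 0.0
```

Request:
servo_tool(increments=[[0, 0, 0, 0, 0, 0, 1], [0, 0, 0, 0, 0, 0, 1], [0, 0, 0, 0, 0, 0, 1], [0, 0, 0, 0, 0, 0, 1], [0, 0, 0, 0, 0, 0, 1]])

```text
clock: 12.65
position: [0.6338, -0.0035, 0.1606]
ee_rot: [0.0, 0.99, 0.141, -0.0]
contact_force: [-0.9, 0.0, -0.1]
width: 0.0
gripper_force: 0.0
```

Request:
servo_tool(increments=[[0, 0, -3, 0, 0, 0, 1], [0, 0, -3, 0, 0, 0, 1], [-1.7, 3, 0, 0, 0, 0, 1], [-1.7, 3, 0, 0, 0, 0, 1], [-1.7, 3, 0, 0, 0, 0, 1]])

```text
clock: 13.15
position: [0.6098, -0.105, 0.221]
ee_rot: [0.0, 0.99, 0.141, 0.0]
contact_force: [0.3, 0.1, 0.1]
width: -0.0001
gripper_force: 0.0
```

Request:
servo_tool(increments=[[-1.7, 3, 0, 0, 0, 0, 1], [-1.7, 3, 0, 0, 0, 0, 1], [-1.7, 3, 0, 0, 0, 0, 1], [-1.8, 3, 0, 0, 0, 0, 1], [-1.8, 3, 0, 0, 0, 0, 1]])

```text
clock: 13.65
position: [0.5678, -0.2738, 0.2207]
ee_rot: [0.0, 0.99, 0.141, 0.0]
contact_force: [0.1, 0.2, 0.1]
width: -0.0003
gripper_force: 0.0
```

Request:
servo_tool(increments=[[-1.8, 3, 0, 0, 0, 0, 1], [-1.8, 3, 0, 0, 0, 0, 1], [0, 0, 0, 0, 0, 0, 1], [0, 0, 0, 0, 0, 0, 1], [0, 0, 0, 0, 0, 0, 1]])

```text
clock: 14.15
position: [0.5506, -0.3392, 0.2206]
ee_rot: [-0.0, 0.99, 0.141, 0.0]
contact_force: [0.1, 0.4, 0.9]
width: -0.0002
gripper_force: 0.0
```

Descending to about 4 cm above the lantern, then checking.

Request:
servo_tool(increments=[[0, 0, 4, 0, 0, 0, 1], [0, 0, 4, 0, 0, 0, 1], [0, 0, 3, 0, 0, 0, 1], [0, 0.1, 2, 0, 0, 0, 1], [0, 0, 0, 0, 0, 0, 1]])

```text
clock: 14.65
position: [0.5493, -0.3382, 0.0874]
ee_rot: [-0.003, 0.99, 0.142, -0.002]
contact_force: [-1.0, -0.2, 0.2]
width: -0.0001
gripper_force: 0.0
```

Run:
```python
from h import *
s=manip.get_state(); p=s['position']; print(p)
im=optics.get_image('scene')[...,::-1]
print(proj('scene',p-[0,0,.008]), proj('scene',[*p[:2],.032]))
cv2.imwrite('pics/d.png',cv2.resize(im[260:370,150:300],(750,550),interpolation=2))
```

```text
[ 0.54932872 -0.33817914  0.0874117 ]
[214.77711822 306.84132705] [218.31276309 316.20066722]
```

View pics/d.png

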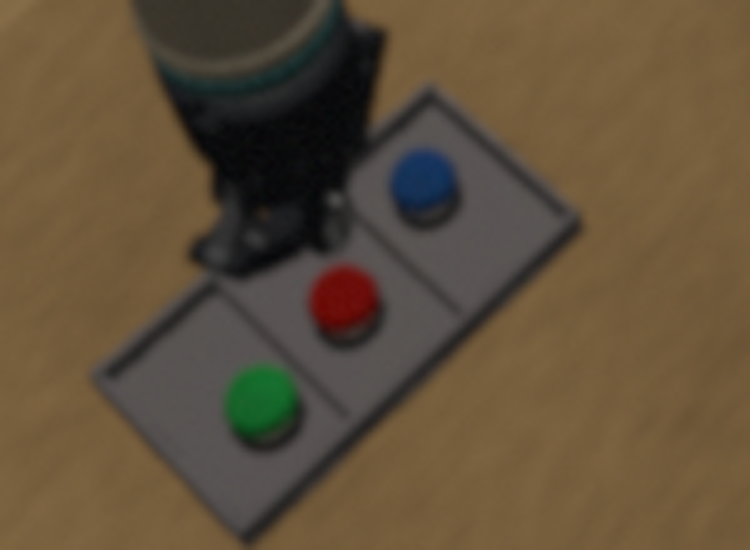

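The tips are at scene about (217,309), above the red roof at (219,319.5) and a few mm towards the robot. I'll correct that, lower and hold.

Request:
servo_tool(increments=[[0.2, 0.3, 0.7, 0, 0, 0, 1], [0, 0, 0.7, 0, 0, 0, 1], [0, 0, 0.6, 0, 0, 0, 1], [0, 0, 0.3, 0, 0, 0, 1], [0, 0, 0, 0, 0, 0, 1]])

```text
clock: 15.2
position: [0.5532, -0.3433, 0.0672]
ee_rot: [-0.0, 0.99, 0.141, -0.0]
contact_force: [-0.4, 0.5, -0.0]
width: -0.0001
gripper_force: 0.0
```

Request:
servo_tool(increments=[[0, 0, 0, 0, 0, 0, 1], [0, 0, 0, 0, 0, 0, 1], [0, 0, 0, 0, 0, 0, 1], [0, 0, 0, 0, 0, 0, 1], [0, 0, 0, 0, 0, 0, 1]])

```text
clock: 15.7
position: [0.5536, -0.3435, 0.0678]
ee_rot: [0.0, 0.99, 0.141, 0.0]
contact_force: [0.2, -0.3, -1.1]
width: 0.0001
gripper_force: 0.0
```

Request:
servo_tool(increments=[[-0.2, -0.1, 0.3, 0, 0, 0, 1], [0, 0, 0.2, 0, 0, 0, 1], [0, 0, 0, 0, 0, 0, 1], [0, 0, 0, 0, 0, 0, 1], [0, 0, 0, 0, 0, 0, 1]])

```text
clock: 16.2
position: [0.5514, -0.3431, 0.0626]
ee_rot: [0.0, 0.99, 0.141, 0.0]
contact_force: [0.4, -0.2, 0.1]
width: 0.0003
gripper_force: 0.0
```

Request:
servo_tool(increments=[[0, 0, 0, 0, 0, 0, 1], [0, 0, 0, 0, 0, 0, 1], [0, 0, 0, 0, 0, 0, 1], [0, 0, 0, 0, 0, 0, 1], [0, 0, 0, 0, 0, 0, 1]])

```text
clock: 16.7
position: [0.5513, -0.3431, 0.0626]
ee_rot: [0.0, 0.99, 0.141, -0.0]
contact_force: [0.2, 0.1, 0.6]
width: -0.0001
gripper_force: 0.0
```

Request:
servo_tool(increments=[[0, 0, 0, 0, 0, 0, 1], [0, 0, 0, 0, 0, 0, 1], [0, 0, 0, 0, 0, 0, 1], [0, 0, 0, 0, 0, 0, 1], [0, 0, 0, 0, 0, 0, 1]])

```text
clock: 17.2
position: [0.5513, -0.3431, 0.0626]
ee_rot: [0.0, 0.99, 0.141, -0.0]
contact_force: [-0.1, 0.1, -0.2]
width: -0.0004
gripper_force: 0.0
```

Request:
servo_tool(increments=[[0, 0, 0, 0, 0, 0, 1], [0, 0, 0, 0, 0, 0, 1], [0, 0, 0, 0, 0, 0, 1], [0, 0, 0, 0, 0, 0, 1], [0, 0, 0, 0, 0, 0, 1]])

```text
clock: 17.7
position: [0.5513, -0.3431, 0.0626]
ee_rot: [0.0, 0.99, 0.141, 0.0]
contact_force: [0.8, -0.7, -0.4]
width: -0.0002
gripper_force: 0.0
```

Request:
servo_tool(increments=[[0, 0, 0, 0, 0, 0, 1], [0, 0, 0, 0, 0, 0, 1], [0, 0, 0, 0, 0, 0, 1], [0, 0, 0, 0, 0, 0, 1], [0, 0, 0, 0, 0, 0, 1]])

```text
clock: 18.2
position: [0.5513, -0.3431, 0.0626]
ee_rot: [0.0, 0.99, 0.141, -0.0]
contact_force: [-0.5, -0.1, 0.5]
width: -0.0003
gripper_force: 0.0
```

Run:
```python
from h import *
print(manip.get_state()['position'])
im=optics.get_image('scene')[...,::-1]
cv2.imwrite('pics/e.png',np.hstack([cv2.resize(im[270:350,180:260],(400,400),interpolation=2),cv2.resize(im[180:260,260:340],(400,400),interpolation=2)]))
```

```text
[ 0.55130056 -0.34306821  0.06260592]
```

View pics/e.png

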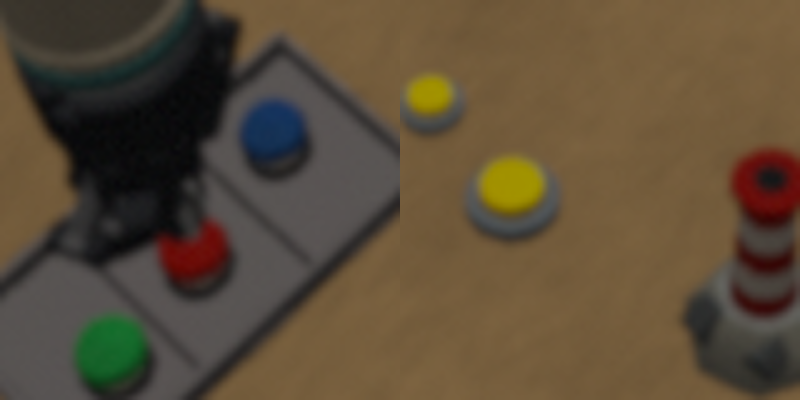

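The tips sit right above the red roof at scene about (218,315), nothing has shifted, and the button is up. I'll rise clear and hand in.

Request:
servo_tool(increments=[[0, 0, -2, 0, 0, 0, 1], [0, 0, -4, 0, 0, 0, 1], [0, 0, -4, 0, 0, 0, 1], [0, 0, -4, 0, 0, 0, 1], [0, 0, 0, 0, 0, 0, 1]])

```text
clock: 18.75
position: [0.5542, -0.3453, 0.2097]
ee_rot: [0.005, 0.99, 0.141, 0.005]
contact_force: [0.7, -0.3, 0.7]
width: 0.0004
gripper_force: 0.0
```

Request:
servo_tool(increments=[[0, 0, 0, 0, 0, 0, 1], [0, 0, 0, 0, 0, 0, 1], [0, 0, 0, 0, 0, 0, 1], [0, 0, 0, 0, 0, 0, 1], [0, 0, 0, 0, 0, 0, 1]])

```text
clock: 19.25
position: [0.551, -0.3428, 0.2016]
ee_rot: [-0.001, 0.99, 0.141, -0.001]
contact_force: [0.2, -0.7, 0.3]
width: -0.0001
gripper_force: 0.0
```

```bash
python3 -c "
from rig import manip
print(manip.sign_off())"
```

```text
the job is handed in; nothing more can be done
None
```

I handed the job in at about 19 s: I pressed the larger yellow button fully down and let it come up, then held the fingertips just over 2 s about 18 mm above the bare red lighthouse top and then the red-roofed spare lantern; nothing else was touched, but sign-off returned no verdict.

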